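Trace the contaminated plate for the bench camera

ROBOT

A 6-joint arm with a two-finger parallel gripper is mounted at the origin on the work surface. World frame = base frame: x ahead of the robot, y to its left, z up, the work surface at z = 0. Lengths are in m, angles in rad, forces in N, time in s.
With the tool pointing down it reaches from about 0.3 to 0.85 m from the base axis. Payload 4.2 kg.
Tool frame: the origin (TCP) lies between the finger pads, 19 mm behind the fingertips; this is the grasp point; z points along the fingers, y is the line along which they close (so a half turn about z gives the same grasp; the last joint's range is limited). The gripper opens to 91 mm and grips with 3 to 60 N. Pads are 32 mm wide; open, the fingers measure 118 mm over their backs; the gripper's body (76 mm by 178 mm) begins 60 mm behind the grasp point.
Start: joints at [-1.244, 0.32, 1.565, -0, 1.257, -0.02], TCP at [0.195, -0.541, 0.233] pointing down, gripper open.
Joint ranges: [-3.11, 3.11], [-0.84, 2.01], [0.21, 2.61], [-1.34, 4.49], [0.05, 2.63], [-2.56, 2.56]. Speed limits (rad/s): [2.57, 2.57, 3.14, 3.14, 3.14, 3.14].

INTERFACE

Orientations are given as a 3x3 rotation matrix whose columns are the frame's x, y, z axes.
In Python, from cell import robot gives the robot as it stands. The module is installed in compiled form; this text tells all that it offers.
- The arm moves only by the tool servo_tool, never from a script. Its argument "commands" is a list of rows, each an object with "fingers": the finger opening in cm, from 0 to 9.12; "xyz": the shift along the tool's x, y, z in cm, a list of three; "roll": the turn about the tool's z in rad. A call has exactly 8 rows; each row is the pose to reach, as a shift and turn from the pose commanded when the call began, along the tool's axes at that moment; what a row does not reach only later rows make up. A row lasts 1/10 s, in which the tool goes at most 50 mm and 8.59 degrees, less where a joint would pass 70% of its speed; a pose out of reach is approached as far as the arm can. A call with a gripper value outside its range is refused whole. The fingers move at their own pace and stop on an object; "grip_force" is the grip in N (left out, the last holds). Time passes only in rows, so rows that repeat a pose let the fingers close, or fill a call up. It gives the time, the measured TCP pose, the force, the opening and the grip force at its end, in the units of the state.
- robot.read_state(): the state, without advancing time (a new reading comes with each control period).
- robot.camera(name): name is "side" or "top" or "wrist"; returns the picture (480x640x3 uint8, red, green, blue); there is no depth.
- robot.get_calibration(name): a dict with "fx", "fy", "cx", "cy" (pixels), "rvec" (rotation vector, rad) and "tvec" (3), from world to camera coordinates, as OpenCV has them. Camera axes: x right, y down, z forward; pixel columns grow to the right and rows downward; lengths in m; the calibration is good to about 2 mm. The wrist camera is an equidistant fisheye: a pixel r from the principal point sees the ray r / f radians off the axis. A picture is of the moment at which its call begins: read the wrist's pose just before it. get_calibration takes no time and is no camera call; for the wrist camera it gives the pose at the moment of the call.
- robot.close_job(): hands the job in; it is judged then, once.
Trained networks look in the newest picture that a camera, given by its name, has taken for a name from the list of things; names that differ only in an ending like _2 or _b are one class to them, and where a whole thing is asked for, a point or a joint stands for the part that bears it (a point fixed in the world has none). Each returns a list of dicts, best first, with "conf" (0 to 1); they miss things now and then, are a little off and sometimes report something else, mostly with a low value. They report only what shows in the picture. A call takes as long as a camera call. They do not tell look-alikes from the thing itself.
- robot.boxes_of(name, camera): "box" ([centre column, centre row, width, height] in pixels, round what is visible of it).
- robot.landmark_of(name, camera): "centre" ([column, row] in pixels: a listed point, or the origin of a listed thing).
The state is a dict: "time_s": time; "qpos": joint angles; "qd": joint speeds; "effort": joint torques, N m; "tool_pos": TCP position; "ee_rot": TCP orientation; "ft_force": force on the tool from outside, world axes, zero at the start; "moment": the same for the moment, N m; "grip_width": opening from 0.0 (shut) to 1.0 (fully open); "grip_force": force on a finger pad.
Only numpy, scipy, OpenCV 4.12 (cv2) and the standard library are available. Lean on these libraries where they do the work, as an engineer would, in place of code of your own. Each camera call takes 0.05 s, during which the arm holds its last target. There are 200 camera calls.

TASK

Show the bench camera where the contamination is: point straight down at the large mould colony in the petri dish that has one, fingertips about two centimetres above it, and stay there for two seconds; then point in the same way down at the mouth of the bottle that was left without its cap, again for two seconds. Then save the record by pressing the big key on the grey key box fully down and letting it go. Touch none of the dishes and bottles, do not point at any other dish or bottle, leave the small keys alone, and leave everything standing where it is.

Things in the scene. Friction and masses are not known exactly. Their poses are not given: they have to be found in the camera images.
- dish_mould: the contaminated petri dish, open (no lid): clear round dish 90 mm across and 15 mm high with brick-coloured agar whose surface lies 7 mm above the bench, carrying one large pale mould colony and two pinhead ones (4 to 5 mm); loose, stands on the bench; origin at the centre of its underside, z up, its x axis points from the centre to the large colony
- mould (a point): top of the large mould colony in that dish: a pale domed disc 22 mm across and 5 mm thick, centred 18 mm from the dish's centre; this point is 12 mm above the bench, 3 mm below the dish's rim
- bottle_open: the bottle without a cap: amber glass lab bottle 56 mm across, shoulder from 65 to 78 mm, neck 38 mm across and open (bore 32 mm), 98 mm high; loose, upright; origin at the centre of its underside, z up
- mouth (a point): centre of the open mouth of that bottle, at rim height, 98 mm above the bench
- dish_dots: another open petri dish of the same size, with pinhead colonies (4 to 5 mm) only; loose; origin at the centre of its underside; not to be pointed at
- dish_lidded: another petri dish, with its clear lid on, 95 mm across, 18 mm high; loose; origin at the centre of its underside; not to be pointed at
- bottle_a: an amber bottle of the same form closed with a ribbed grey screw cap 45 mm across, 105 mm high overall; loose; origin at the centre of its underside; not to be pointed at
- bottle_b: a second closed bottle, like bottle_a
- keybox: grey key box of the bench camera, 90 mm (its x) by 140 mm (its y), 30 mm high, fixed to the bench; origin at the centre of its underside; three round keys in a row along its y: the big one at y = -40 mm, two small ones at y = +18 and +48 mm
- save_key_top (a point): centre of the upper face of the big key (grey, 32 mm across) at rest, 52 mm above the bench, 10 mm proud of its black collar (48 mm across); it moves with the key
- save_key (a joint): travel of the big key: 0 at rest, 0.006 m fully down, straight down; it starts to give at about 1.2 N, takes about 4 N to the bottom, and it springs back
- zoom_in (a joint): travel of the small key (14 mm across) 58 mm from the big key's centre: 0 at rest, 0.004 m down; leave alone
- zoom_out (a joint): travel of the outer small key (14 mm across), 88 mm from the big key's centre: 0 at rest, 0.004 m down; leave alone
- loose_cap: the grey screw cap of the open bottle, 45 mm across and 25 mm high, lying mouth up near the bottles; loose; origin at the centre of its underside
- pen: marker pen, 110 mm long, 14 mm thick, lying along its x between the dishes; loose; origin under its middle
Mind the look-alikes: they are no part of the job. What is shaped like the dish_mould but yellow is not meant.

How it is judged:
By the outcome, as a careful person would: the job done as asked, in the order asked, and still so for the second after the job is handed in, with the robot touching nothing.
It also fails if it takes over 58 s, if anything falls off the work surface, if the arm or the gripper's body presses on something with over 40 N, if the wrist force passes 120 N, or if a joint passes its speed limit or range.

## Working session

There is one attempt and no reset: what is moved stays moved. The work goes in short steps, Python scripts to look and compute and a tool call to move; the robot and the scene stay as the last step left them, time stands still between calls to the robot, and variables do not carry over. Pictures are saved under pics/ and viewed, at most 10 in all, crops included, and the job is handed in when it is done.

Besides the shell and the picture viewer there is one more tool, called after "Emit:" as name(argument=value, ...) on one line, values as JSON. servo_tool: Moves the arm, as the interface text tells. Its arguments: {"type":"object","properties":{"commands":{"type":"array"},"grip_force":{"type":"number"}},"required":["commands"]}

```bash
mkdir -p pics
cat > h.py <<'E'
from cell import robot
import numpy as np, cv2
def save(cam,fn):
    im=robot.camera(cam); cv2.imwrite('pics/'+fn,im[:,:,::-1]); return im
def ray(cam,uv,c=None):
    c=c or robot.get_calibration(cam)
    R=cv2.Rodrigues(np.array(c['rvec'],float))[0]; t=np.array(c['tvec'],float).ravel()
    a=np.array([(uv[0]-c['cx'])/c['fx'],(uv[1]-c['cy'])/c['fy']])
    if cam=='wrist':
        r=np.linalg.norm(a); d=np.r_[a/max(r,1e-9)*np.sin(r),np.cos(r)]
    else: d=np.r_[a,1]
    return -R.T@t, R.T@d
def at(cam,uv,z,c=None):
    o,d=ray(cam,uv,c); return o+d*(z-o[2])/d[2]
E
python3 - <<'E'
from h import *
save('top','top.png'); save('side','side.png')
for n,z in [('mould',.012),('mouth',.098),('save_key_top',.052),('dish_mould',0),('dish_dots',0),('bottle_open',0),('bottle_a',0),('keybox',0),('zoom_in',.04),('loose_cap',0),('pen',0)]:
    for cam in ('top','side'):
        for d in robot.landmark_of(n,cam)[:4]: print(n,cam,round(d['conf'],2),np.round(d['centre']),np.round(at(cam,d['centre'],z),3))
s=robot.read_state(); print(s['time_s'],s['tool_pos'],np.round(s['ee_rot'],3),s['ft_force'])
E
```

```text
mould top 0.63 [178. 328.] [0.32  0.283 0.012]
mould top 0.63 [292. 184.] [0.61  0.075 0.012]
mould top 0.58 [237. 248.] [0.478 0.178 0.012]
mould side 0.76 [309. 307.] [0.484 0.186 0.012]
mould side 0.61 [380. 352.] [0.331 0.274 0.012]
mould side 0.43 [218. 361.] [0.593 0.364 0.012]
mouth top 0.87 [441. 183.] [ 0.603 -0.202  0.098]
mouth side 0.71 [306. 175.] [ 0.593 -0.19   0.098]
mouth side 0.54 [261. 270.] [0.567 0.208 0.098]
save_key_top top 0.68 [166. 187.] [0.586 0.313 0.052]
save_key_top side 0.62 [233. 323.] [0.584 0.309 0.052]
dish_mould top 0.97 [185. 316.] [0.343 0.275 0.   ]
dish_mould top 0.96 [239. 253.] [0.47  0.176 0.   ]
dish_mould side 0.75 [372. 360.] [ 0.342  0.282 -0.   ]
dish_mould side 0.61 [321. 312.] [0.46  0.182 0.   ]
dish_dots top 0.91 [294. 186.] [0.61  0.072 0.   ]
dish_dots side 0.58 [262. 272.] [0.613 0.084 0.   ]
dish_dots side 0.49 [270. 240.] [ 0.636 -0.037  0.   ]
bottle_open top 0.7 [432. 198.] [ 0.594 -0.208  0.   ]
bottle_open side 0.9 [304. 207.] [ 0.604 -0.204  0.   ]
bottle_a top 0.94 [427. 265.] [ 0.457 -0.199  0.   ]
bottle_a top 0.89 [490. 241.] [ 0.51  -0.326  0.   ]
bottle_a side 0.88 [353. 191.] [ 0.504 -0.322  0.   ]
bottle_a side 0.56 [356. 217.] [ 0.469 -0.188  0.   ]
keybox top 0.75 [158. 185.] [0.601 0.344 0.   ]
keybox side 0.59 [222. 361.] [0.592 0.352 0.   ]
keybox side 0.37 [320. 310.] [0.463 0.174 0.   ]Traceback (most recent call last):
  File "<stdin>", line 5, in <module>
ValueError: it knows: bottle, bottle_open, dish_dots, dish_lidded, dish_mould, keybox, loose_cap, mould, mouth, pen, save_key_top
```

View pics/top.png

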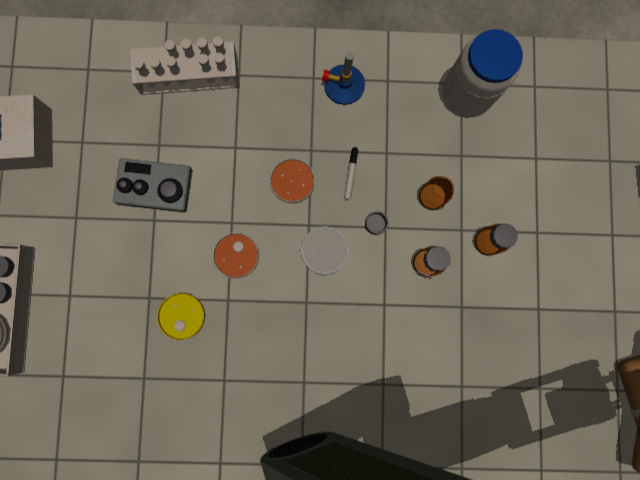

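View pics/side.png

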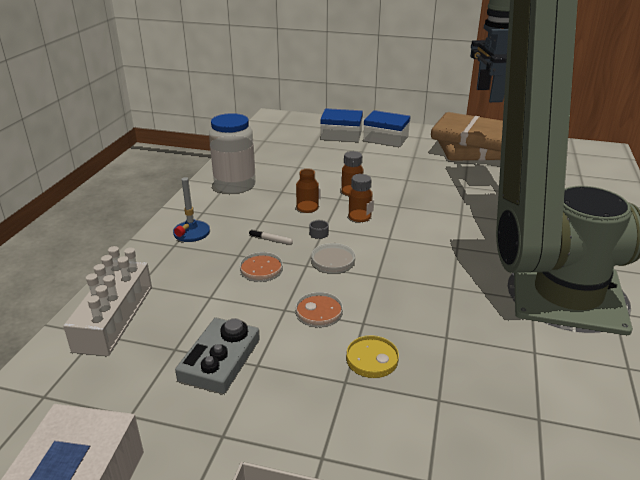

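Candidates for the mould: brick dish with a large colony at top (238,246), the yellow look-alike (180,326), the dots-only dish (292,181), and the lidded dish (325,250). The brick dish with the large colony fits the description. For the bottle, (437,190) has no cap, while (432,260) and (495,240) are capped. Key box candidates are the grey box's big key at (170,188) and another box at the left edge, around (5,310). I'll check these in one close crop.

Run:
```python
from h import *
im=cv2.imread('pics/top.png'); f=lambda a:cv2.resize(a,None,fx=4,fy=4,interpolation=cv2.INTER_CUBIC)
a=f(im[215:285,205:275]);b=f(im[160:230,400:470]);c=f(im[150:220,110:200])
b2=np.zeros((280,360,3),np.uint8)
W=np.hstack([a,b]);
out=np.zeros((560,560,3),np.uint8); out[:280]=W; out[280:,:360]=c
cv2.imwrite('pics/crop.png',out)
s=robot.read_state(); print(s['time_s'],s['tool_pos'],np.round(s['ee_rot'],3),s['ft_force'],s['grip_width'])
def tri(p,q):
    A=[];B=[]
    for cam,uv in (('top',p),('side',q)):
        o,d=ray(cam,uv); d/=np.linalg.norm(d); P=np.eye(3)-np.outer(d,d); A.append(P);B.append(P@o)
    return np.round(np.linalg.lstsq(np.vstack(A),np.hstack(B),rcond=None)[0],4)
print(tri((238,246.5),(310.5,306.5)), at('top',(238,246.5),.012),at('side',(310.5,306.5),.012))
print(tri((441,183),(306,175)))
g=cv2.cvtColor(im,cv2.COLOR_BGR2HSV)[225:265,215:262]
m=((g[...,1]<90)&(g[...,2]>130)).astype(np.uint8); n,_,st,ce=cv2.connectedComponentsWithStats(m)
print(st,ce+[215,225])
```

```text
0.9 [ 0.19543917 -0.54076542  0.23276725] [[ 0.94  0.34 -0.  ]
 [ 0.34 -0.94 -0.  ]
 [-0.    0.   -1.  ]] [0.5694346  0.42008249 0.32342777] 1.0006925989538167
[0.4823 0.1771 0.0067] [0.48158895 0.17646804 0.012     ] [0.48060249 0.18348998 0.012     ]
[ 0.6011 -0.205   0.0899]
[[   0    0   47   40 1277]
 [   0    0   15   19  170]
 [  18    0   29   40  350]
 [  18   16   10   11   82]
 [   9   35    1    1    1]] [[236.59827721 248.59122944]
 [220.57647059 231.45882353]
 [251.68857143 235.48571429]
 [237.69512195 246.1097561 ]
 [224.         260.        ]]
```

View pics/crop.png

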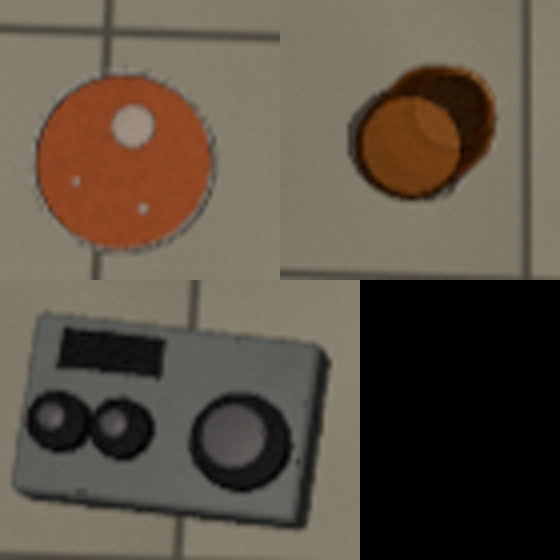

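The crop confirms the choices. The brick dish has one large colony at about (238,246), the uncapped bottle's mouth is at about (442,184), and the big key is at (169,189). I'm moving off high with the fingers closed.

Emit:
servo_tool(commands=[{"fingers": 0,"xyz": [2,-2,0],"roll": 0},{"fingers": 0,"xyz": [5,-5.5,0],"roll": 0},{"fingers": 0,"xyz": [8.5,-9,0],"roll": 0},{"fingers": 0,"xyz": [12,-13,0],"roll": 0},{"fingers": 0,"xyz": [15.5,-17,0],"roll": 0},{"fingers": 0,"xyz": [19,-21,0],"roll": 0},{"fingers": 0,"xyz": [22.5,-25,0],"roll": 0},{"fingers": 0,"xyz": [26,-29,0],"roll": 0}], grip_force=10)

```text
time_s: 1.7
tool_pos: [0.336, -0.1925, 0.2331]
ee_rot: [[0.941, 0.339, 0.001], [0.339, -0.941, -0.001], [0.001, 0.001, -1.0]]
ft_force: [1.0, -0.8, -0.3]
grip_width: 0.333
grip_force: 0.0
```

Emit:
servo_tool(commands=[{"fingers": 0,"xyz": [3.5,-4,0],"roll": 0},{"fingers": 0,"xyz": [7,-8,0],"roll": 0},{"fingers": 0,"xyz": [10.5,-12,0],"roll": 0},{"fingers": 0,"xyz": [14,-16,0],"roll": 0},{"fingers": 0,"xyz": [17.5,-20,2],"roll": 0},{"fingers": 0,"xyz": [21,-24,4],"roll": 0},{"fingers": 0,"xyz": [23,-26,6],"roll": 0},{"fingers": 0,"xyz": [23,-26,6],"roll": 0}])

```text
time_s: 2.5
tool_pos: [0.4638, 0.1317, 0.1705]
ee_rot: [[0.939, 0.344, -0.003], [0.344, -0.939, 0.0], [-0.003, -0.001, -1.0]]
ft_force: [-0.3, -0.8, 0.3]
grip_width: 0.003
grip_force: 0.0
```

Run:
```python
from h import *
s=robot.read_state(); print(s['time_s'],s['tool_pos'],np.round(s['ee_rot'],3),s['grip_width'],s['ft_force'])
c=robot.get_calibration('wrist'); save('wrist','w1.png'); print(c)
for n,z in [('mould',.012),('save_key_top',.052),('mouth',.098)]:
    for d in robot.landmark_of(n,'wrist')[:4]: print(n,round(d['conf'],2),np.round(d['centre']),np.round(at('wrist',d['centre'],z,c),4))
```

```text
2.5 [0.46376013 0.13167036 0.17045752] [[ 0.939  0.344 -0.003]
 [ 0.344 -0.939  0.   ]
 [-0.003 -0.001 -1.   ]] 0.0028149330731087516 [-0.26184432 -0.84159295  0.29373518]
{'fx': 371.64829954431775, 'fy': 371.64829954431775, 'cx': 317.88959266886405, 'cy': 236.02375443808228, 'rvec': array([-2.40890383,  1.68537245,  0.20355366]), 'tvec': array([-0.03404693,  0.4542581 ,  0.44315218])}
mould 0.82 [275. 183.] [0.4847 0.1787 0.012 ]
mould 0.62 [630. 216.] [ 0.596  -0.1921  0.012 ]
mould 0.34 [544. 119.] [ 0.633  -0.0312  0.012 ]
save_key_top 0.96 [158.  17.] [0.5853 0.3108 0.052 ]
mouth 0.25 [546. 227.] [ 0.5348 -0.0136  0.098 ]
```

View pics/w1.png

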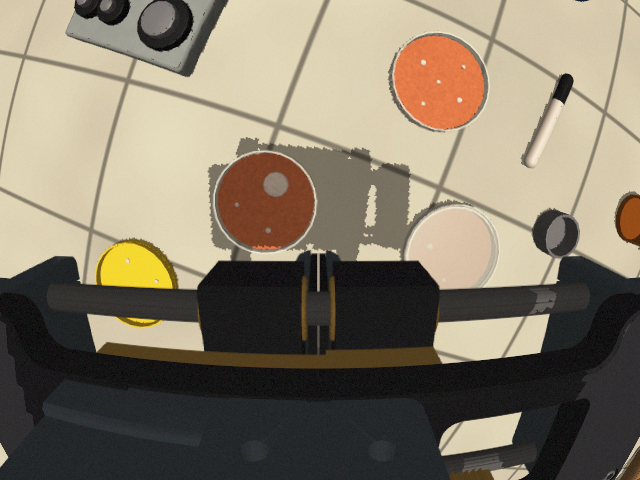

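The wrist view shows the brick dish's large colony at (275,184), which gives about (0.484, 0.178). That agrees with the top camera. I'm descending now.

Emit:
servo_tool(commands=[{"fingers": 0,"xyz": [1.2,-1.4,0],"roll": 0},{"fingers": 0,"xyz": [2.5,-2.8,1],"roll": 0},{"fingers": 0,"xyz": [2.5,-2.8,3],"roll": 0},{"fingers": 0,"xyz": [2.5,-2.8,5],"roll": 0},{"fingers": 0,"xyz": [2.5,-2.8,7],"roll": 0},{"fingers": 0,"xyz": [2.5,-2.8,8.5],"roll": 0},{"fingers": 0,"xyz": [2.5,-2.8,9.5],"roll": 0},{"fingers": 0,"xyz": [2.5,-2.8,10],"roll": 0}])

```text
time_s: 3.5
tool_pos: [0.4774, 0.1627, 0.0721]
ee_rot: [[0.941, 0.339, -0.001], [0.339, -0.941, -0.0], [-0.001, 0.0, -1.0]]
ft_force: [0.1, 0.0, 0.1]
grip_width: 0.005
grip_force: 0.0
```

Run:
```python
from h import *
robot.camera('top')
c=robot.get_calibration('wrist'); save('wrist','w2.png')
for d in robot.landmark_of('mould','wrist')[:2]: print(round(d['conf'],2),np.round(d['centre']),np.round(at('wrist',d['centre'],.012,c),4))
s=robot.read_state(); print(s['time_s'],s['tool_pos'],np.round(s['ee_rot'],3))
R=np.array(s['ee_rot']); print('tool shift cm',np.round(100*R.T@(np.array([.4835,.178,.051])-s['tool_pos']),2))
```

```text
0.55 [296. 240.] [0.4834 0.1797 0.012 ]
3.65 [0.47792753 0.16306582 0.07298868] [[ 0.941  0.34   0.001]
 [ 0.34  -0.941  0.   ]
 [ 0.001  0.    -1.   ]]
tool shift cm [ 1.03 -1.22  2.2 ]
```

View pics/w2.png

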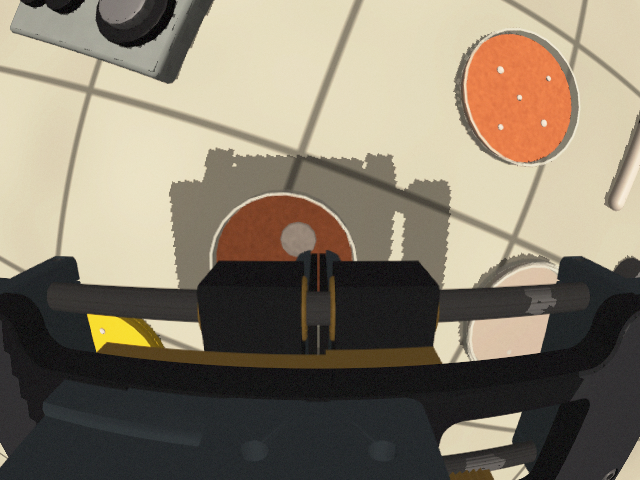

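The colony is at (298,239), which gives (0.4835, 0.179). I'm making the final approach and then holding.

Emit:
servo_tool(commands=[{"fingers": 0,"xyz": [0.5,-0.6,0.3],"roll": 0},{"fingers": 0,"xyz": [1.0,-1.25,0.8],"roll": 0},{"fingers": 0,"xyz": [1.0,-1.25,1.5],"roll": 0},{"fingers": 0,"xyz": [1.0,-1.25,2.2],"roll": 0},{"fingers": 0,"xyz": [1.0,-1.25,2.2],"roll": 0},{"fingers": 0,"xyz": [1.0,-1.25,2.2],"roll": 0},{"fingers": 0,"xyz": [1.0,-1.25,2.2],"roll": 0},{"fingers": 0,"xyz": [1.0,-1.25,2.2],"roll": 0}])

```text
time_s: 4.45
tool_pos: [0.483, 0.1783, 0.051]
ee_rot: [[0.941, 0.34, 0.001], [0.34, -0.941, 0.0], [0.001, 0.0, -1.0]]
ft_force: [-0.9, 0.5, -1.0]
grip_width: 0.006
grip_force: 0.0
```

Emit:
servo_tool(commands=[{"fingers": 0,"xyz": [0,0,0],"roll": 0},{"fingers": 0,"xyz": [0,0,0],"roll": 0},{"fingers": 0,"xyz": [0,0,0],"roll": 0},{"fingers": 0,"xyz": [0,0,0],"roll": 0},{"fingers": 0,"xyz": [0,0,0],"roll": 0},{"fingers": 0,"xyz": [0,0,0],"roll": 0},{"fingers": 0,"xyz": [0,0,0],"roll": 0},{"fingers": 0,"xyz": [0,0,0],"roll": 0}])

```text
time_s: 5.25
tool_pos: [0.4828, 0.1783, 0.0507]
ee_rot: [[0.94, 0.34, 0.0], [0.34, -0.94, -0.0], [-0.0, 0.0, -1.0]]
ft_force: [-0.7, -0.2, 0.3]
grip_width: 0.007
grip_force: 0.0
```

Emit:
servo_tool(commands=[{"fingers": 0,"xyz": [0,0,0],"roll": 0},{"fingers": 0,"xyz": [0,0,0],"roll": 0},{"fingers": 0,"xyz": [0,0,0],"roll": 0},{"fingers": 0,"xyz": [0,0,0],"roll": 0},{"fingers": 0,"xyz": [0,0,0],"roll": 0},{"fingers": 0,"xyz": [0,0,0],"roll": 0},{"fingers": 0,"xyz": [0,0,0],"roll": 0},{"fingers": 0,"xyz": [0,0,0],"roll": 0}])

```text
time_s: 6.05
tool_pos: [0.4828, 0.1783, 0.0507]
ee_rot: [[0.94, 0.34, 0.0], [0.34, -0.94, -0.0], [0.0, 0.0, -1.0]]
ft_force: [0.2, 0.3, -0.7]
grip_width: 0.007
grip_force: 0.0
```

Emit:
servo_tool(commands=[{"fingers": 0,"xyz": [0,0,0],"roll": 0},{"fingers": 0,"xyz": [0,0,0],"roll": 0},{"fingers": 0,"xyz": [0,0,0],"roll": 0},{"fingers": 0,"xyz": [0,0,0],"roll": 0},{"fingers": 0,"xyz": [0,0,0],"roll": 0},{"fingers": 0,"xyz": [0,0,0],"roll": 0},{"fingers": 0,"xyz": [0,0,0],"roll": 0},{"fingers": 0,"xyz": [0,0,0],"roll": 0}])

```text
time_s: 6.85
tool_pos: [0.4828, 0.1783, 0.0507]
ee_rot: [[0.94, 0.34, 0.0], [0.34, -0.94, -0.0], [-0.0, 0.0, -1.0]]
ft_force: [1.3, -0.3, -0.1]
grip_width: 0.0
grip_force: 0.0
```

Emit:
servo_tool(commands=[{"fingers": 0,"xyz": [0,0,-2],"roll": 0},{"fingers": 0,"xyz": [0,0,-5],"roll": 0},{"fingers": 0,"xyz": [0,0,-9],"roll": 0},{"fingers": 0,"xyz": [0,0,-13],"roll": 0},{"fingers": 0,"xyz": [-0.5,3,-16],"roll": 0},{"fingers": 0,"xyz": [-1.2,7,-18],"roll": 0},{"fingers": 0,"xyz": [-2,11,-18],"roll": 0},{"fingers": 0,"xyz": [-2.7,15,-18],"roll": 0}])

```text
time_s: 7.65
tool_pos: [0.5086, 0.0267, 0.2318]
ee_rot: [[0.94, 0.341, 0.002], [0.341, -0.94, -0.0], [0.002, 0.001, -1.0]]
ft_force: [0.7, -0.2, -0.0]
grip_width: 0.007
grip_force: 0.0
```

Emit:
servo_tool(commands=[{"fingers": 0,"xyz": [-0.7,4,0],"roll": 0},{"fingers": 0,"xyz": [-1.5,8,0],"roll": 0},{"fingers": 0,"xyz": [-2.2,12,0],"roll": 0},{"fingers": 0,"xyz": [-2.9,16,0],"roll": 0},{"fingers": 0,"xyz": [-3.6,19,0],"roll": 0},{"fingers": 0,"xyz": [-3.6,20.8,0],"roll": 0},{"fingers": 0,"xyz": [-3.6,20.8,0],"roll": 0},{"fingers": 0,"xyz": [-3.6,20.8,0],"roll": 0}])

```text
time_s: 8.45
tool_pos: [0.5451, -0.179, 0.2305]
ee_rot: [[0.94, 0.34, -0.001], [0.34, -0.94, 0.001], [-0.0, -0.001, -1.0]]
ft_force: [-0.6, 0.9, 0.3]
grip_width: 0.005
grip_force: 0.0
```

Run:
```python
from h import *
robot.camera('top')
c=robot.get_calibration('wrist'); save('wrist','w3.png')
for n,z in (('mouth',.098),('bottle_open',0)):
  for d in robot.landmark_of(n,'wrist')[:3]: print(n,round(d['conf'],2),np.round(d['centre']),np.round(at('wrist',d['centre'],z,c),4))
s=robot.read_state(); print(s['time_s'],s['tool_pos'],np.round(s['ee_rot'],3))
R=np.array(s['ee_rot']); print('tool shift cm',np.round(100*R.T@(np.array([.601,-.205,.137])-s['tool_pos']),2))
```

```text
mouth 0.59 [375. 181.] [ 0.5972 -0.206   0.098 ]
bottle_open 0.84 [361. 176.] [ 0.594  -0.2071  0.    ]
8.65 [ 0.54510735 -0.17846189  0.23091314] [[ 0.94   0.341  0.   ]
 [ 0.341 -0.94   0.   ]
 [ 0.    -0.    -1.   ]]
tool shift cm [4.35 4.4  9.39]
```

View pics/w3.png

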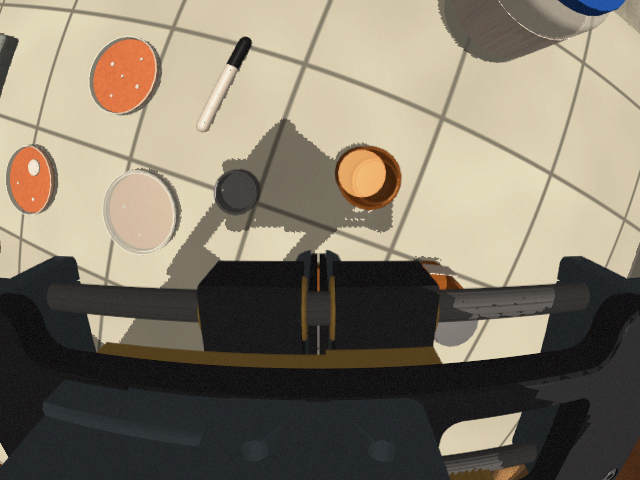

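The open mouth is at (375,181), giving about (0.598, −0.206), in line with the base at (361,176) and the top view.

Emit:
servo_tool(commands=[{"fingers": 0,"xyz": [1.5,1.6,0],"roll": 0},{"fingers": 0,"xyz": [3,3.2,0],"roll": 0},{"fingers": 0,"xyz": [4.0,4.4,1],"roll": 0},{"fingers": 0,"xyz": [4.0,4.4,2.5],"roll": 0},{"fingers": 0,"xyz": [4.0,4.4,4],"roll": 0},{"fingers": 0,"xyz": [4.0,4.4,5.5],"roll": 0},{"fingers": 0,"xyz": [4.0,4.4,6.5],"roll": 0},{"fingers": 0,"xyz": [4.0,4.4,7],"roll": 0}])

```text
time_s: 9.45
tool_pos: [0.5974, -0.2067, 0.1599]
ee_rot: [[0.94, 0.341, -0.001], [0.341, -0.94, 0.001], [-0.001, -0.001, -1.0]]
ft_force: [-0.1, -0.6, 0.1]
grip_width: 0.006
grip_force: 0.0
```

Run:
```python
from h import *
save('side','s4.png')
c=robot.get_calibration('wrist'); w=save('wrist','w4.png')
for d in robot.landmark_of('mouth','wrist')[:2]: print(round(d['conf'],2),np.round(d['centre']),np.round(at('wrist',d['centre'],.098,c),4))
s=robot.read_state(); print(s['time_s'],s['tool_pos'])
R=np.array(s['ee_rot']); print('tool shift cm',np.round(100*R.T@(np.array([.598,-.206,.137])-s['tool_pos']),2))
i=cv2.imread('pics/s4.png')[110:230,240:400]; i=cv2.resize(i,None,fx=2.5,fy=2.5)
j=cv2.resize(w[:,:,::-1],(400,300)); cv2.imwrite('pics/c4.png',np.hstack([i,j]))
```

```text
0.92 [316. 255.] [ 0.598  -0.2046  0.098 ]
9.6 [ 0.59793684 -0.20731112  0.16104807]
tool shift cm [ 0.05 -0.12  2.4 ]
```

View pics/c4.png

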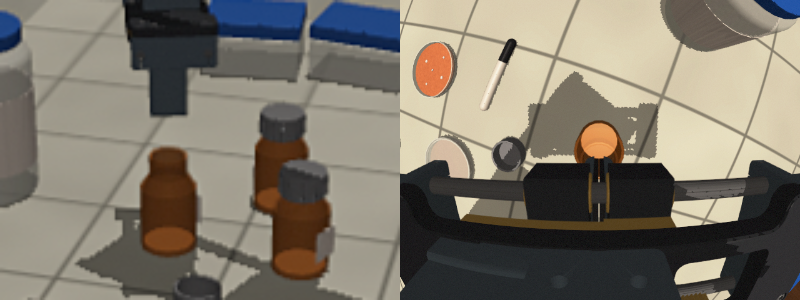

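The fingers are centred over the open mouth in both views. In the left crop the finger is above the neck at (168,150), and in the wrist view the mouth is at (316,255). I'm going down and holding.

Emit:
servo_tool(commands=[{"fingers": 0,"xyz": [0,-0.2,0.6],"roll": 0},{"fingers": 0,"xyz": [0,-0.2,1.2],"roll": 0},{"fingers": 0,"xyz": [0,-0.2,1.8],"roll": 0},{"fingers": 0,"xyz": [0,-0.2,2.4],"roll": 0},{"fingers": 0,"xyz": [0,-0.2,2.4],"roll": 0},{"fingers": 0,"xyz": [0,-0.2,2.4],"roll": 0},{"fingers": 0,"xyz": [0,-0.2,2.4],"roll": 0},{"fingers": 0,"xyz": [0,-0.2,2.4],"roll": 0}])

```text
time_s: 10.4
tool_pos: [0.5973, -0.2058, 0.1371]
ee_rot: [[0.94, 0.34, 0.001], [0.34, -0.94, -0.0], [0.001, 0.001, -1.0]]
ft_force: [-0.2, 0.0, 0.6]
grip_width: 0.007
grip_force: 0.0
```

Emit:
servo_tool(commands=[{"fingers": 0,"xyz": [0,0,0],"roll": 0},{"fingers": 0,"xyz": [0,0,0],"roll": 0},{"fingers": 0,"xyz": [0,0,0],"roll": 0},{"fingers": 0,"xyz": [0,0,0],"roll": 0},{"fingers": 0,"xyz": [0,0,0],"roll": 0},{"fingers": 0,"xyz": [0,0,0],"roll": 0},{"fingers": 0,"xyz": [0,0,0],"roll": 0},{"fingers": 0,"xyz": [0,0,0],"roll": 0}])

```text
time_s: 11.2
tool_pos: [0.5971, -0.2057, 0.1368]
ee_rot: [[0.94, 0.34, 0.0], [0.34, -0.94, -0.0], [-0.0, 0.0, -1.0]]
ft_force: [-1.1, 0.6, -0.2]
grip_width: 0.006
grip_force: 0.0
```

Emit:
servo_tool(commands=[{"fingers": 0,"xyz": [0,0,0],"roll": 0},{"fingers": 0,"xyz": [0,0,0],"roll": 0},{"fingers": 0,"xyz": [0,0,0],"roll": 0},{"fingers": 0,"xyz": [0,0,0],"roll": 0},{"fingers": 0,"xyz": [0,0,0],"roll": 0},{"fingers": 0,"xyz": [0,0,0],"roll": 0},{"fingers": 0,"xyz": [0,0,0],"roll": 0},{"fingers": 0,"xyz": [0,0,0],"roll": 0}])

```text
time_s: 12.0
tool_pos: [0.5971, -0.2057, 0.1368]
ee_rot: [[0.94, 0.34, 0.0], [0.34, -0.94, -0.0], [0.0, 0.0, -1.0]]
ft_force: [0.1, 0.5, -0.8]
grip_width: 0.006
grip_force: 0.0
```

Emit:
servo_tool(commands=[{"fingers": 0,"xyz": [0,0,0],"roll": 0},{"fingers": 0,"xyz": [0,0,0],"roll": 0},{"fingers": 0,"xyz": [0,0,0],"roll": 0},{"fingers": 0,"xyz": [0,0,0],"roll": 0},{"fingers": 0,"xyz": [0,0,0],"roll": 0},{"fingers": 0,"xyz": [0,0,0],"roll": 0},{"fingers": 0,"xyz": [0,0,0],"roll": 0},{"fingers": 0,"xyz": [0,0,0],"roll": 0}])

```text
time_s: 12.8
tool_pos: [0.5971, -0.2057, 0.1367]
ee_rot: [[0.94, 0.34, -0.0], [0.34, -0.94, -0.0], [-0.0, 0.0, -1.0]]
ft_force: [0.5, 0.1, -0.3]
grip_width: 0.004
grip_force: 0.0
```

Emit:
servo_tool(commands=[{"fingers": 0,"xyz": [0,0,-2],"roll": 0},{"fingers": 0,"xyz": [0,0,-5],"roll": 0},{"fingers": 0,"xyz": [0,0,-8],"roll": 0},{"fingers": 0,"xyz": [0.6,-2.4,-9],"roll": 0},{"fingers": 0,"xyz": [1.5,-6,-9],"roll": 0},{"fingers": 0,"xyz": [2.5,-10,-9],"roll": 0},{"fingers": 0,"xyz": [3.5,-14,-9],"roll": 0},{"fingers": 0,"xyz": [4.5,-18,-9],"roll": 0}])

```text
time_s: 13.6
tool_pos: [0.5778, -0.0197, 0.2269]
ee_rot: [[0.941, 0.339, 0.0], [0.339, -0.941, 0.0], [0.0, 0.0, -1.0]]
ft_force: [0.7, 0.1, 0.3]
grip_width: 0.005
grip_force: 0.0
```

Emit:
servo_tool(commands=[{"fingers": 0,"xyz": [1,-4,0],"roll": 0},{"fingers": 0,"xyz": [2,-8,0],"roll": 0},{"fingers": 0,"xyz": [3,-12,0],"roll": 0},{"fingers": 0,"xyz": [4,-16,0],"roll": 0},{"fingers": 0,"xyz": [5,-20,0],"roll": 0},{"fingers": 0,"xyz": [6,-24,2],"roll": 0},{"fingers": 0,"xyz": [6.9,-27.4,4],"roll": 0},{"fingers": 0,"xyz": [6.9,-27.4,5],"roll": 0}])

```text
time_s: 14.4
tool_pos: [0.5486, 0.2638, 0.1748]
ee_rot: [[0.939, 0.344, -0.002], [0.344, -0.939, 0.001], [-0.002, -0.001, -1.0]]
ft_force: [-0.2, -0.1, 0.1]
grip_width: 0.003
grip_force: 0.0
```

Run:
```python
from h import *
robot.camera('top'); robot.camera('top')
c=robot.get_calibration('wrist'); save('wrist','w5.png')
for n,z in (('save_key_top',.052),('keybox',0)):
  for d in robot.landmark_of(n,'wrist')[:2]: print(n,round(d['conf'],2),np.round(d['centre']),np.round(at('wrist',d['centre'],z,c),4))
s=robot.read_state(); print(s['time_s'],s['tool_pos'],np.round(s['ee_rot'],3))
R=np.array(s['ee_rot']); print('tool shift cm',np.round(100*R.T@(np.array([.586,.310,.071])-s['tool_pos']),2))
```

```text
save_key_top 0.67 [271. 168.] [0.5841 0.3105 0.052 ]
save_key_top 0.25 [597. 240.] [0.6337 0.0097 0.052 ]
keybox 0.65 [239. 132.] [0.5995 0.3537 0.    ]
14.65 [0.55062395 0.25911226 0.17759425] [[ 0.941  0.339  0.001]
 [ 0.339 -0.941  0.   ]
 [ 0.001  0.    -1.   ]]
tool shift cm [ 5.04 -3.59 10.66]
```

View pics/w5.png

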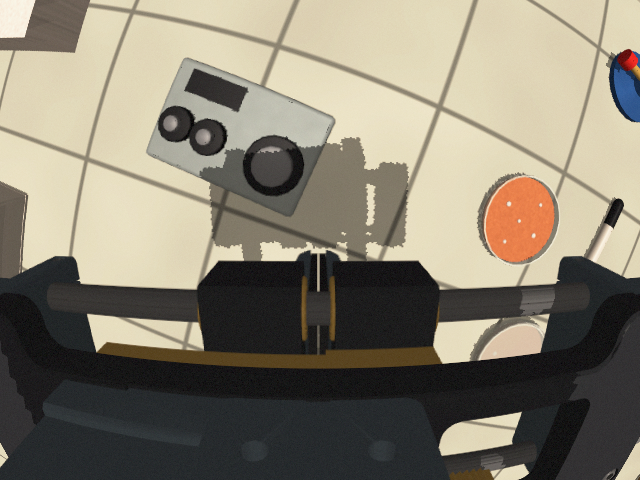

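The big key is at (272,167), giving (0.585, 0.3105). I'm going above it, then will press.

Emit:
servo_tool(commands=[{"fingers": 0,"xyz": [1.7,-1.2,0],"roll": 0},{"fingers": 0,"xyz": [3.4,-2.4,1],"roll": 0},{"fingers": 0,"xyz": [5,-3.6,2.5],"roll": 0},{"fingers": 0,"xyz": [5,-3.6,4.5],"roll": 0},{"fingers": 0,"xyz": [5,-3.6,6.5],"roll": 0},{"fingers": 0,"xyz": [5,-3.6,8],"roll": 0},{"fingers": 0,"xyz": [5,-3.6,9],"roll": 0},{"fingers": 0,"xyz": [5,-3.6,9],"roll": 0}])

```text
time_s: 15.45
tool_pos: [0.5848, 0.3097, 0.0861]
ee_rot: [[0.941, 0.339, -0.001], [0.339, -0.941, -0.001], [-0.002, 0.0, -1.0]]
ft_force: [-1.1, -0.3, -0.1]
grip_width: 0.005
grip_force: 0.0
```

Run:
```python
from h import *
c=robot.get_calibration('wrist'); w=save('wrist','w6.png'); i=save('side','s6.png')
for d in robot.landmark_of('save_key_top','wrist')[:2]: print(round(d['conf'],2),np.round(d['centre']),np.round(at('wrist',d['centre'],.052,c),4))
s=robot.read_state(); print(s['time_s'],s['tool_pos'])
i=cv2.resize(i[270:390,160:320,::-1],(400,300)); cv2.imwrite('pics/c6.png',np.hstack([i,cv2.resize(w[100:340,160:480,::-1],(400,300))]))
```

```text
0.69 [317. 272.] [0.5844 0.3111 0.052 ]
15.6 [0.58569276 0.31081146 0.08805757]
```

View pics/c6.png

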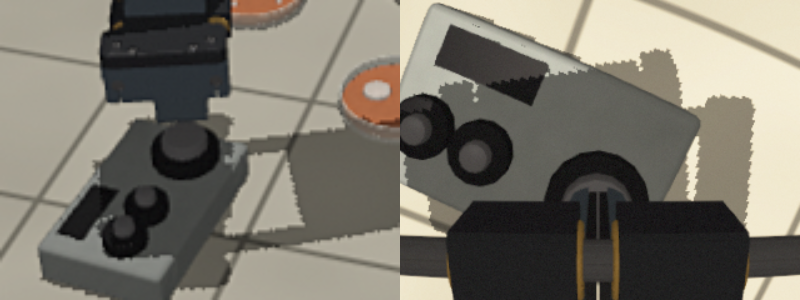

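The fingers are centred over the big key (left crop at (185,140)), about 17 mm above it. I'm pressing.

Emit:
servo_tool(commands=[{"fingers": 0,"xyz": [0,0,0.8],"roll": 0},{"fingers": 0,"xyz": [0,0,1.5],"roll": 0},{"fingers": 0,"xyz": [0,0,1.8],"roll": 0},{"fingers": 0,"xyz": [0,0,2.0],"roll": 0},{"fingers": 0,"xyz": [0,0,2.2],"roll": 0},{"fingers": 0,"xyz": [0,0,2.3],"roll": 0},{"fingers": 0,"xyz": [0,0,2.3],"roll": 0},{"fingers": 0,"xyz": [0,0,2.3],"roll": 0}])

```text
time_s: 16.4
tool_pos: [0.5847, 0.3108, 0.0651]
ee_rot: [[0.94, 0.34, 0.0], [0.34, -0.94, -0.0], [0.0, 0.0, -1.0]]
ft_force: [-2.2, -1.5, 7.4]
grip_width: 0.005
grip_force: 3.9
```

Emit:
servo_tool(commands=[{"fingers": 0,"xyz": [0,0,0.05],"roll": 0},{"fingers": 0,"xyz": [0,0,0.1],"roll": 0},{"fingers": 0,"xyz": [0,0,0.15],"roll": 0},{"fingers": 0,"xyz": [0,0,0.15],"roll": 0},{"fingers": 0,"xyz": [0,0,0.15],"roll": 0},{"fingers": 0,"xyz": [0,0,0.15],"roll": 0},{"fingers": 0,"xyz": [0,0,0.15],"roll": 0},{"fingers": 0,"xyz": [0,0,0.15],"roll": 0}])

```text
time_s: 17.2
tool_pos: [0.5847, 0.3108, 0.0649]
ee_rot: [[0.94, 0.34, 0.001], [0.34, -0.94, 0.0], [0.001, 0.0, -1.0]]
ft_force: [-4.2, -2.2, 14.0]
grip_width: 0.008
grip_force: 7.1
```

Emit:
servo_tool(commands=[{"fingers": 0,"xyz": [0,0,-0.5],"roll": 0},{"fingers": 0,"xyz": [0,0,-1],"roll": 0},{"fingers": 0,"xyz": [0,0,-2],"roll": 0},{"fingers": 0,"xyz": [0,0,-4],"roll": 0},{"fingers": 0,"xyz": [0,0,-7],"roll": 0},{"fingers": 0,"xyz": [0,0,-10],"roll": 0},{"fingers": 0,"xyz": [0,0,-12],"roll": 0},{"fingers": 0,"xyz": [0,0,-12],"roll": 0}])

```text
time_s: 18.0
tool_pos: [0.5865, 0.3118, 0.1859]
ee_rot: [[0.94, 0.34, 0.007], [0.34, -0.94, 0.003], [0.007, -0.001, -1.0]]
ft_force: [0.1, -0.1, 0.2]
grip_width: 0.004
grip_force: 0.0
```

Run:
```python
from h import *
save('side','s7.png')
s=robot.read_state(); print(s['time_s'],s['tool_pos'],s['ft_force'])
```

```text
18.05 [0.58539277 0.31126737 0.18350247] [ 0.82207819  0.15519043 -0.07467333]
```

View pics/s7.png

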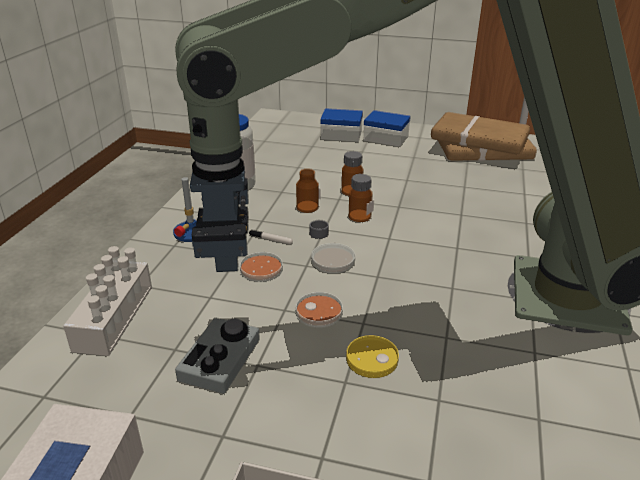

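The key bottomed out: force rose to 14 N with no further travel. It has been released, and everything stands where it was: dishes at (262,266), (319,309) and (333,258), bottles at (307,190), (352,172) and (361,198). I'm handing in.

```bash
python3 -c "
from cell import robot
print(robot.close_job())"
```

```text
the job is handed in; nothing more can be done
None
```

I pointed at the mould colony and then at the open bottle's mouth for over two seconds each. I then pressed the big key fully down, released it, and handed the job in at about 18 s with nothing disturbed; no verdict was returned.

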